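# Reverse a row of sample tubes into the test rack

## Task

Move the four colour-capped sample tubes from the aluminium line rack to the black test rack in reverse order, one tube in each pocket: the tube that stood farthest from the robot in the line rack goes into the pocket nearest the robot in the test rack, the next farthest into the second nearest, and so on (the coloured tags on the line rack show where each tube stood). Keep the tubes upright all the way and leave them all standing at rest on the pocket floors.

Things in the scene. Friction and masses are not known exactly. Their poses are not given: they have to be found in the camera images.
- line_rack: Bare aluminium rack, fixed: open tray 279 (x) x 75 (y) x 30 mm high, row roughly fore-aft (+x end far from the robot, yaw within 0.2 rad), left or right of the other. 4 pockets 61 x 61 mm, centres x = -102, -34, 34, 102 mm, y = 0; floors 7 mm above origin, walls 7 mm. Ledge, 22 mm high, 27 mm wide, on its -y side carries the tags; 15 mm lugs at both ends. Origin: centre of underside.
- test_rack: Black plastic rack, empty at the start, fixed: same tray without the ledge, 279 (x) x 75 (y) x 30 mm high, +x end far from the robot, yaw within 0.2 rad. 4 pockets 61 x 61 mm, centres x = -102, -34, 34, 102 mm, y = 0; floors 7 mm above the origin, walls 7 mm. Origin: centre of underside.
- tube_red_mid (a point): White sample tube with a red cap disc: upright cylinder, 45 mm diameter, 118 mm tall plus 5 mm disc on top, 40 to 90 g. This point is on its axis, 59 mm above its foot (66 mm above the underside of the rack it stands in); z is up its axis. Its upper 95 mm stand clear of the rack; neighbours are 68 mm apart, so hold it across the row, on its upper half.
- tube_yellow_mid (a point): White sample tube with a yellow cap disc: upright cylinder, 45 mm diameter, 118 mm tall plus 5 mm disc on top, 40 to 90 g. This point is on its axis, 59 mm above its foot (66 mm above the underside of the rack it stands in); z is up its axis. Its upper 95 mm stand clear of the rack; neighbours are 68 mm apart, so hold it across the row, on its upper half.
- tube_green_mid (a point): White sample tube with a green cap disc: upright cylinder, 45 mm diameter, 118 mm tall plus 5 mm disc on top, 40 to 90 g. This point is on its axis, 59 mm above its foot (66 mm above the underside of the rack it stands in); z is up its axis. Its upper 95 mm stand clear of the rack; neighbours are 68 mm apart, so hold it across the row, on its upper half.
- tube_blue_mid (a point): White sample tube with a blue cap disc: upright cylinder, 45 mm diameter, 118 mm tall plus 5 mm disc on top, 40 to 90 g. This point is on its axis, 59 mm above its foot (66 mm above the underside of the rack it stands in); z is up its axis. Its upper 95 mm stand clear of the rack; neighbours are 68 mm apart, so hold it across the row, on its upper half.
- tag_red: Red lot tag, 50 x 22 x 4 mm flat plate fixed on the line rack's ledge beside the pocket where the red-capped tube starts; it stays there. Origin: centre of its underside, at 51 mm to the -y side of that pocket's centre in the line rack's frame, 22 mm above the rack's underside.
- tag_yellow: Yellow lot tag, 50 x 22 x 4 mm flat plate fixed on the line rack's ledge beside the pocket where the yellow-capped tube starts; it stays there. Origin: centre of its underside, at 51 mm to the -y side of that pocket's centre in the line rack's frame, 22 mm above the rack's underside.
- tag_green: Green lot tag, 50 x 22 x 4 mm flat plate fixed on the line rack's ledge beside the pocket where the green-capped tube starts; it stays there. Origin: centre of its underside, at 51 mm to the -y side of that pocket's centre in the line rack's frame, 22 mm above the rack's underside.
- tag_blue: Blue lot tag, 50 x 22 x 4 mm flat plate fixed on the line rack's ledge beside the pocket where the blue-capped tube starts; it stays there. Origin: centre of its underside, at 51 mm to the -y side of that pocket's centre in the line rack's frame, 22 mm above the rack's underside.

How it is judged:
By the outcome, as a careful person would: the job done as asked, in the order asked, and still so for the second after the job is handed in, with the robot touching nothing.
It also fails if it takes over 120 s, if anything falls off the work surface, if the arm or the gripper's body presses on something with over 40 N, if the wrist force passes 120 N, or if a joint passes its speed limit or range.

## Robot

A 7-joint arm with a two-finger parallel gripper is mounted at the origin on a cart in front of the work surface, level with it; the furniture and walls round the work are solid. World frame = base frame: x ahead of the robot, y to its left, z up, the work surface at z = 0. Lengths are in m, angles in rad, forces in N, time in s.
With the tool pointing down it reaches from about 0.425 to 0.875 m from the base axis. Payload 8.4 kg.
Tool frame: the origin (TCP) lies at the very end of the fingers, on their centre line; the grasp point (between the pads) lies behind it (env.grip_depth is the z of the grasp point in the tool frame, in m); z points along the fingers, y is the line along which they close (so a half turn about z gives the same grasp; the last joint's range is limited). The gripper opens to 85 mm and grips with 20 to 120 N. Pads are 22 mm wide; open, the fingers measure 114 mm over their backs; the gripper's body (76 mm by 85 mm) begins 54 mm behind the grasp point. The pads swing forward as they close: fully open they stand 13 mm farther back than shut.
Start: joints at [-1.228, 0.333, 0.04, 1.465, -0.013, 1.343, -0.059], TCP at [0.278, 0.588, 0.231] pointing down, gripper open.
Joint ranges: [-2.58, 2.58], [-0.38, 2.09], [-1.3, 1.39], [0.25, 2.4], [-1.5, 4.64], [0.08, 2.09], [-2.65, 2.65]. Speed limits (rad/s): [2.22, 2.22, 2.79, 2.79, 3.14, 3.14, 3.14].

## Interface

Orientations are given as a unit quaternion [x, y, z, w].
In Python, from workcell import env gives the robot as it stands.
- The arm moves only by the tool apply_moves, never from a script. Its arguments are lists of equal length, an entry for each row: "hand": the closure, from 0 (fully open) to 1 (shut); "travel": the shift along the tool's x, y, z scaled (see below), a list of three; "delta_rot": the turn, a rotation vector about the tool's x, y, z scaled (see below), a list of three. A call has 1 to 20 rows; each row shifts and turns the commanded pose from where the row before left it, along the tool's axes as they then stand; what a row does not reach is not made up. The controller multiplies each number of a shift by 0.05 m and each number of a turn by 0.15 rad. A row lasts 1/8 s, in which the tool goes at most 62.5 mm and 10.7 degrees, less where a joint would pass 70% of its speed; a pose out of reach is approached as far as the arm can. A call with a number of a shift or a turn outside -1 to 1 is refused whole. A call with a gripper value outside its range is refused whole. The fingers move at their own pace and stop on an object; "newtons" is the grip in N (left out, the last holds). Time passes only in rows, so rows that do not move let the fingers close. It gives the time, the measured TCP pose, the force, the opening and the grip force at its end, in the units of the state.
- env.observe(): the state, without advancing time (a new reading comes with each control period).
- env.grab_frame(name): name is "side" or "top" or "wrist"; returns a dict with "frame" (400x640x3 uint8, blue, green, red), "range_z" (400x640 float32, m along the optical axis (not along the pixel's ray), 0 where there is no reading), "mtx" (3x3 intrinsics, pixels), "world_to_cam" (4x4, takes a point from world to camera coordinates); the wrist camera has in their place "hand_eye" (4x4, takes a point from camera to tool coordinates, whose origin is the TCP and whose axes are the flange's). Camera axes: x right, y up, looking along -z (the intrinsics and any distortion apply to the point x, -y, -z); pixel columns grow to the right and rows downward; lengths in m; the calibration is good to about 2 mm. A picture is of the moment at which its call begins: read the wrist's pose just before it.
- env.finish_job(): hands the job in; it is judged then, once.
The state is a dict: "t": time; "q": joint angles; "joint_velocities": joint speeds; "effort": joint torques, N m; "ee_pos": TCP position; "orientation": TCP orientation; "contact_force": force on the tool from outside, world axes, zero at the start; "ft_torque": the same for the moment, N m; "gripper_width": finger opening in m; "grasp_force": force on a finger pad.
Only numpy, scipy, OpenCV 4.12 (cv2) and the standard library are available. Lean on these libraries where they do the work, as an engineer would, in place of code of your own. Each camera call takes 0.05 s, during which the arm holds its last target. There are 200 camera calls.

## Working session

There is one attempt and no reset: what is moved stays moved. The work goes in short steps, Python scripts to look and compute and a tool call to move; the robot and the scene stay as the last step left them, time stands still between calls to the robot, and variables do not carry over. Pictures are saved under pics/ and viewed, at most 14 in all, crops included, and the job is handed in when it is done.

Besides the shell and the picture viewer there is one more tool, called after ">>>" by a JSON object that holds its "method" and its "body", one argument or row to a line. apply_moves: Moves the arm, as the interface text tells. Shifts and turns lie within -1 to 1; 1 stands for 0.05 m of shift or 0.15 rad of turn. Its arguments: {"type":"object","properties":{"hand":{"type":"array","items":{"type":"number"}},"travel":{"type":"array","items":{"type":"array","items":{"type":"number","minimum":-1,"maximum":1}}},"delta_rot":{"type":"array","items":{"type":"array","items":{"type":"number","minimum":-1,"maximum":1}}},"newtons":{"type":"number"}},"required":["hand","travel","delta_rot"]}

```bash
ls; mkdir -p pics; python3 - <<'E'
from workcell import env
import cv2,numpy as np
print(env.observe(), env.grip_depth)
for n in ("side","top"):
    f=env.grab_frame(n); cv2.imwrite(f"pics/{n}0.png",f["frame"]); np.savez(f"{n}0.npz",**{k:f[k] for k in f if isinstance(f[k],np.ndarray)})
    print(n,f.keys(),f["mtx"],f["world_to_cam"])
E
```

```text
pics
{'t': 0.0, 'q': array([-1.22819373,  0.33392983,  0.03990325,  1.46626266, -0.01339833,
        1.34330169, -0.05847897]), 'joint_velocities': array([ 6.34697628e-04, -1.01046315e-04,  2.43899116e-04,  2.43329899e-04,
        7.58757105e-05,  7.81668098e-05,  1.01419317e-03]), 'effort': array([ 3.30177463e-04, -6.58546257e+01,  1.36517610e+00, -4.05569851e+01,
        1.68292742e-02,  1.23043475e-02, -1.16637000e-05]), 'ee_pos': array([0.27776951, 0.58715909, 0.23041365]), 'orientation': array([ 2.19120519e-01,  9.75697458e-01, -8.08993414e-04, -1.18698904e-04]), 'contact_force': array([-0.14688485,  0.55500342,  0.19529866]), 'ft_torque': array([-0.02380829,  0.01484394,  0.02740185]), 'grasp_force': 0.0, 'gripper_width': 0.08535185066989055} -0.0187
side dict_keys(['frame', 'range_z', 'mtx', 'world_to_cam']) [[476.6319014    0.         321.95711647]
 [  0.         476.6319014  193.85361447]
 [  0.           0.           1.        ]] [[-9.99659634e-01  2.32281706e-02  1.18772380e-02  5.55140870e-01]
 [ 9.27816347e-05 -4.52096630e-01  8.91968962e-01 -2.89329122e-02]
 [ 2.60884665e-02  8.91666468e-01  4.51940596e-01 -1.03190402e+00]
 [ 0.00000000e+00  0.00000000e+00  0.00000000e+00  1.00000000e+00]]
top dict_keys(['frame', 'range_z', 'mtx', 'world_to_cam']) [[458.13315      0.         326.69082863]
 [  0.         458.13315    201.33898443]
 [  0.           0.           1.        ]] [[-0.02908855 -0.99931548  0.02285646  0.05971726]
 [ 0.99457444 -0.02665063  0.10055558 -0.54879801]
 [-0.09987761  0.02565746  0.99466887 -0.86409418]
 [ 0.          0.          0.          1.        ]]
```

View pics/top0.png

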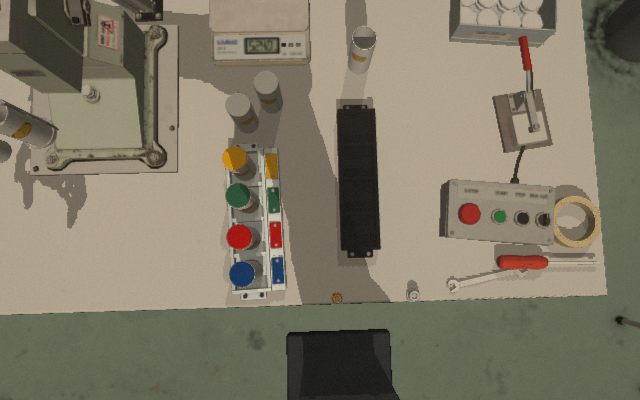

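View pics/side0.png

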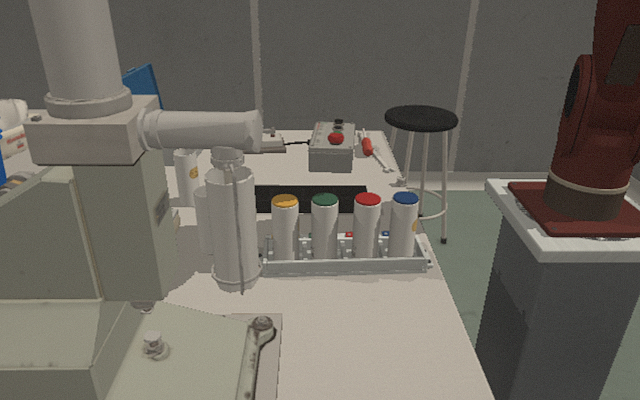

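The top view shows the line rack at the left, with yellow (235,158), green (238,195), red (239,237) and blue (241,273) from far to near. The empty black rack is at about (358,180), and loose white tubes stand at (240,110) and (265,90), close beyond yellow. The side view confirms the order along the row.

```bash
cat > h.py <<'E'
import numpy as np,cv2
def load(n): return np.load(n)
def ray(f,u,v,z):
    K,T=f["mtx"],f["world_to_cam"]; R,t=T[:3,:3],T[:3,3]
    d=R.T@np.array([(u-K[0,2])/K[0,0],-(v-K[1,2])/K[1,1],-1.]); o=-R.T@t
    return o+d*(z-o[2])/d[2]
def cloud(f):
    K,T=f["mtx"],f["world_to_cam"]; Z=f["range_z"]; v,u=np.indices(Z.shape)
    P=np.stack([(u-K[0,2])/K[0,0]*Z,-(v-K[1,2])/K[1,1]*Z,-Z],-1)
    return (P-T[:3,3])@T[:3,:3]
HUE={'red':((0,8),(172,180)),'yellow':((14,30),),'green':((60,90),),'blue':((105,125),)}
def blobs(img,c,roi):
    h=cv2.cvtColor(img,cv2.COLOR_BGR2HSV); m=np.zeros(h.shape[:2],np.uint8)
    for a,b in HUE[c]: m|=cv2.inRange(h,(a,130,50),(b,255,255))
    M=np.zeros_like(m); x0,y0,x1,y1=roi; M[y0:y1,x0:x1]=m[y0:y1,x0:x1]
    cs,_=cv2.findContours(M,cv2.RETR_EXTERNAL,cv2.CHAIN_APPROX_NONE)
    return sorted([c for c in cs if cv2.contourArea(c)>40],key=cv2.contourArea)[::-1]
E
python3 - <<'E'
from h import *
f=load("top0.npz"); P=cloud(f); img=f["frame"]
print("table z",[np.round(P[v,u],3) for u,v in((310,250),(420,200),(200,250))])
for c in HUE:
    for b in blobs(img,c,(215,140,290,300))[:3]:
        (u,v),r,a=cv2.minAreaRect(b); top=u<258
        z=.130 if top else .026
        print(c,np.round((u,v),1),np.round(r,1),round(cv2.contourArea(b)),"ray",np.round(ray(f,u,v,z),4),"depth",np.round(P[int(v),int(u)],4))
h=cv2.cvtColor(img,cv2.COLOR_BGR2HSV)
X=(P[...,2]>.004)&(P[...,2]<.04)&(h[...,2]<70); m=np.zeros(X.shape,np.uint8); m[95:265,325:392]=X[95:265,325:392]
m=cv2.morphologyEx(m,cv2.MORPH_OPEN,np.ones((9,9)))
cs,_=cv2.findContours(m,cv2.RETR_EXTERNAL,cv2.CHAIN_APPROX_NONE); b=max(cs,key=cv2.contourArea)
r=cv2.minAreaRect(b);print("test",r)
for p in cv2.boxPoints(r): print(p, np.round(ray(f,*p,.03),4))
print("rack z",np.round(np.percentile(P[b[:,0,1],b[:,0,0],2],[5,50,95]),4), np.round([P[v,358,2] for v in range(110,255,6)],3))
for u,v in((238,103),(265,82),(362,38),(260,30),(238,112),(270,95)): print(u,v,np.round(P[v,u],3))
E
```

```text
table z [array([ 0.457,  0.08 , -0.002]), array([ 0.551, -0.144,  0.   ]), array([ 0.463,  0.296, -0.001])]
red [238.7 236.6] [24.1 24.6] 454 ray [0.4838 0.1982 0.13  ] depth [0.4849 0.1999 0.127 ]
red [275.5 234.5] [25. 11.] 249 ray [0.4888 0.1449 0.026 ] depth [0.4898 0.146  0.0244]
yellow [234. 158.] [24. 24.] 442 ray [0.6194 0.2049 0.13  ] depth [0.6192 0.2047 0.1312]
yellow [271.1 165.5] [25.1 11.2] 247 ray [0.6238 0.151  0.026 ] depth [0.6247 0.1512 0.0261]
blue [241.5 274. ] [24. 23.] 432 ray [0.4208 0.1941 0.13  ] depth [0.4209 0.1947 0.1316]
blue [277.5 270. ] [24.5 10.3] 189 ray [0.4208 0.1423 0.026 ] depth [0.421  0.1431 0.028 ]
test ((349.0, 215.0), (16.0, 18.0), 90.0)
[340. 207.] [0.5382 0.019  0.03  ]
[358. 207.] [ 0.5373 -0.0159  0.03  ]
[358. 223.] [ 0.5063 -0.0148  0.03  ]
[340. 223.] [0.5073 0.02   0.03  ]
rack z [0.005  0.0079 0.0293] [0.031 0.008 0.005 0.005 0.004 0.005 0.025 0.004 0.008 0.006 0.007 0.009
 0.007 0.006 0.007 0.005 0.006 0.025 0.007 0.005 0.007 0.008 0.01  0.03
 0.008]
238 103 [0.721 0.199 0.119]
265 82 [0.76  0.151 0.115]
362 38 [ 0.859 -0.031  0.071]
260 30 [0.887 0.165 0.055]
238 112 [0.705 0.2   0.116]
270 95 [0.737 0.143 0.109]
```

```bash
python3 - <<'E'
import cv2
a=cv2.imread("pics/top0.png")[70:310,215:415]
cv2.imwrite("pics/crop0.png",cv2.resize(a,None,fx=2.5,fy=2.5,interpolation=cv2.INTER_CUBIC))
E
```

```text
(no output)
```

View pics/crop0.png

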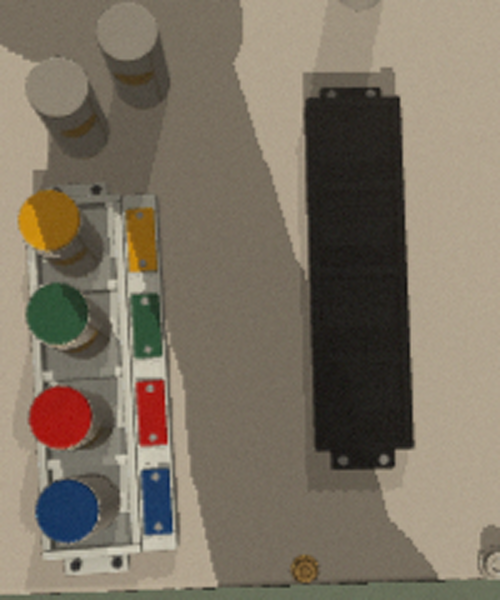

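The crop shows that each tag has the same order as the tubes. The black rack runs from crop (305,97) to (413,450), with lugs at both ends.

```bash
cat >> h.py <<'E'
HUE['green']=((55,100),)
E
python3 - <<'E'
from h import *
f=load("top0.npz"); s=load("side0.npz"); img=f["frame"]; P=cloud(f)
h=cv2.cvtColor(img,cv2.COLOR_BGR2HSV); print("green hsv",h[195,238],h[200,273])
for b in blobs(img,'green',(215,140,290,300))[:0] or []: pass
m=cv2.inRange(h,(55,60,30),(100,255,255)); M=np.zeros_like(m); M[140:300,215:290]=m[140:300,215:290]
for b in cv2.findContours(M,0,1)[0]:
    if cv2.contourArea(b)>60:
        (u,v),r,a=cv2.minAreaRect(b); print('green',np.round((u,v),1),np.round(r,1),np.round(ray(f,u,v,.130 if u<258 else .026),4))
# test rack
X=(h[...,2]<50).astype(np.uint8); m=np.zeros_like(X); m[85:275,325:392]=X[85:275,325:392]
m=cv2.morphologyEx(m,cv2.MORPH_CLOSE,np.ones((5,5)));m=cv2.morphologyEx(m,cv2.MORPH_OPEN,np.ones((7,31)))
b=max(cv2.findContours(m,0,1)[0],key=cv2.contourArea); r=cv2.minAreaRect(b); q=np.array([ray(f,*p,.03) for p in cv2.boxPoints(r)])
print(r,np.round(q,4),"centre",q.mean(0)); 
e=np.linalg.norm(q-np.roll(q,-1,0),axis=1); print("sizes",e); i=np.argmax(e[:2]); d=q[(i+1)%4]-q[i]; d*=np.sign(d[0]); print("yaw",np.arctan2(d[1],d[0]))
# side-view check of caps
for c in HUE:
    for b in blobs(s["frame"],c,(265,185,425,215))[:1]:
        (u,v),r=cv2.minEnclosingCircle(b); print("side",c,round(u),round(v),np.round(ray(s,u,v,.130),4))
# heights near the approach
for x in (.4,.5,.6,.7):
  print(x,[ (round(y,2),round(float(P[(abs(P[...,0]-x)<.03)&(abs(P[...,1]-y)<.03)][:,2].max(initial=-1)),2)) for y in (.25,.3,.35,.4,.45,.5)])
E
```

```text
green hsv [ 67 105  85] [ 68 119  79]
green [273.3 199.9] [24.4 10.5] [0.5559 0.148  0.026 ]
green [237.5 194.5] [23. 23.] [0.5558 0.1995 0.13  ]
((357.5751953125, 178.91860961914062), (141.1855926513672, 38.65656280517578), 87.75425720214844) [[ 0.7329  0.0217  0.03  ]
 [ 0.7342 -0.0551  0.03  ]
 [ 0.4557 -0.0548  0.03  ]
 [ 0.455   0.0197  0.03  ]] centre [ 0.59444343 -0.01713165  0.03      ]
sizes [0.0767875  0.27854288 0.07443246 0.27788093]
yaw -0.0012306875284400294
side red 368 198 [0.4876 0.2075 0.13  ]
side yellow 284 200 [0.6221 0.2127 0.13  ]
side blue 406 198 [0.4251 0.2058 0.13  ]
0.4 [(0.25, 0.03), (0.3, 0.0), (0.35, 0.0), (0.4, 0.0), (0.45, 0.01), (0.5, 0.01)]
0.5 [(0.25, 0.13), (0.3, 0.0), (0.35, 0.0), (0.4, 0.01), (0.45, 0.0), (0.5, 0.01)]
0.6 [(0.25, 0.13), (0.3, 0.0), (0.35, 0.02), (0.4, 0.02), (0.45, 0.01), (0.5, 0.21)]
0.7 [(0.25, 0.12), (0.3, 0.0), (0.35, 0.03), (0.4, 0.07), (0.45, 0.36), (0.5, 0.33)]
```

>>> {"method": "apply_moves", "body": {
  "hand": [0, 0, 0, 0, 0, 0, 0, 0, 0, 0, 0, 0, 0, 0, 0],
  "travel": [
    [0, 0, 0],
    [0, 0, 0],
    [0, 0, 0],
    [0, 0, 0],
    [0, 0, 0],
    [0, 0, 0],
    [-0.35, -0.64, 0],
    [-0.35, -0.64, 0],
    [-0.35, -0.64, 0],
    [-0.35, -0.64, 0],
    [-0.35, -0.64, 0],
    [-0.35, -0.64, 0],
    [-0.35, -0.64, 0],
    [-0.35, -0.64, 0],
    [0, 0, 0]
  ],
  "delta_rot": [
    [0, 0, -0.491],
    [0, 0, -0.491],
    [0, 0, -0.491],
    [0, 0, -0.491],
    [0, 0, -0.491],
    [0, 0, -0.491],
    [0, 0, 0],
    [0, 0, 0],
    [0, 0, 0],
    [0, 0, 0],
    [0, 0, 0],
    [0, 0, 0],
    [0, 0, 0],
    [0, 0, 0],
    [0, 0, 0]
  ],
  "newtons": 40
}}

```text
t: 1.98
ee_pos: [0.4196, 0.3286, 0.2312]
orientation: [0.002, 1.0, -0.0, 0.0]
contact_force: [-1.1, -0.4, 0.0]
gripper_width: 0.0858
grasp_force: 0.0
```

>>> {"method": "apply_moves", "body": {
  "hand": [0, 0, 0, 0, 0, 0, 0],
  "travel": [
    [-0.67, -0.41, 0],
    [-0.67, -0.41, 0],
    [-0.67, -0.41, 0],
    [-0.67, -0.41, 0],
    [-0.67, -0.41, 0],
    [-0.67, -0.41, 0],
    [0, 0, 0]
  ],
  "delta_rot": [
    [0, 0, 0],
    [0, 0, 0],
    [0, 0, 0],
    [0, 0, 0],
    [0, 0, 0],
    [0, 0, 0],
    [0, 0, 0]
  ]
}}

```text
t: 2.85
ee_pos: [0.6206, 0.2066, 0.2303]
orientation: [0.002, 1.0, -0.001, -0.0]
contact_force: [-1.0, -0.1, -0.7]
gripper_width: 0.0854
grasp_force: 0.0
```

```bash
python3 - <<'E'
from workcell import env
import cv2,numpy as np
o=env.observe(); f=env.grab_frame("wrist"); cv2.imwrite("pics/w0.png",f["frame"]); print(o["ee_pos"],o["orientation"],f["mtx"],f["hand_eye"])
from h import *
from scipy.spatial.transform import Rotation as Ro
R=Ro.from_quat(o["orientation"]).as_matrix(); H=f["hand_eye"]; K=f["mtx"]
Rc=R@H[:3,:3]; oc=R@H[:3,3]+o["ee_pos"]
def wr(u,v,z):
    d=Rc@np.array([(u-K[0,2])/K[0,0],-(v-K[1,2])/K[1,1],-1.]); return oc+d*(z-oc[2])/d[2]
HUE['green']=((55,100),)
hs=cv2.cvtColor(f["frame"],cv2.COLOR_BGR2HSV)
for c in HUE:
    m=sum(cv2.inRange(hs,(a,90,40),(b,255,255)) for a,b in HUE[c]).astype(np.uint8)
    for b in sorted(cv2.findContours(m,0,1)[0],key=cv2.contourArea)[::-1][:2]:
        if cv2.contourArea(b)>150:
            (u,v),r,a=cv2.minAreaRect(b); print(c,round(u),round(v),np.round(r),"z.13",np.round(wr(u,v,.13),4),"z.026",np.round(wr(u,v,.026),4))
E
```

```text
[0.62060566 0.20658857 0.23031902] [ 1.66626633e-03  9.99998199e-01 -8.94991706e-04 -1.56766072e-04] [[317.1691168    0.         317.75630571]
 [  0.         317.1691168  198.92878974]
 [  0.           0.           1.        ]] [[-5.01921505e-04  9.51714155e-01  3.06985202e-01  7.89993044e-02]
 [ 9.99999701e-01  2.97278300e-04  7.13380930e-04  1.12288821e-03]
 [ 5.87674690e-04  3.06985469e-01 -9.51714020e-01 -1.42819417e-01]
 [ 0.00000000e+00  0.00000000e+00  0.00000000e+00  1.00000000e+00]]
red 305 22 [44. 62.] z.13 [0.4931 0.1991 0.13  ] z.026 [0.4723 0.1952 0.026 ]
red 256 41 [56. 22.] z.13 [0.5047 0.1651 0.13  ] z.026 [0.4889 0.1466 0.026 ]
yellow 316 200 [51. 52.] z.13 [0.6205 0.2059 0.13  ] z.026 [0.6542 0.205  0.026 ]
yellow 269 174 [44. 20.] z.13 [0.5997 0.1688 0.13  ] z.026 [0.6245 0.1519 0.026 ]
green 309 116 [55. 54.] z.13 [0.5556 0.2011 0.13  ] z.026 [0.5616 0.198  0.026 ]
green 263 112 [47. 18.] z.13 [0.5521 0.1671 0.13  ] z.026 [0.5566 0.1495 0.026 ]
```

View pics/w0.png

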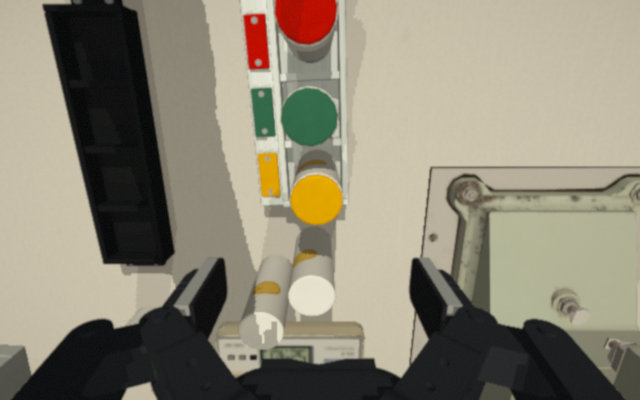

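The wrist view shows the yellow cap centred at (316,200) and green at (309,116). Two loose white tubes stand beyond it, clear of the finger line. The position matches the top view to 1 mm.

>>> {"method": "apply_moves", "body": {
  "hand": [0, 0, 0, 0, 0, 0, 0, 1, 1, 1, 1, 1, 1, 1, 1],
  "travel": [
    [0, 0, 0.5],
    [0, 0, 0.6],
    [0, 0, 0.6],
    [0, 0, 0.6],
    [0, 0, 0.5],
    [0, 0, 0.32],
    [0, 0, 0],
    [0, 0, 0],
    [0, 0, 0],
    [0, 0, 0],
    [0, 0, 0],
    [0, 0, 0],
    [0, 0, 0],
    [0, 0, 0],
    [0, 0, 0]
  ],
  "delta_rot": [
    [0, 0, 0],
    [0, 0, 0],
    [0, 0, 0],
    [0, 0, 0],
    [0, 0, 0],
    [0, 0, 0],
    [0, 0, 0],
    [0, 0, 0],
    [0, 0, 0],
    [0, 0, 0],
    [0, 0, 0],
    [0, 0, 0],
    [0, 0, 0],
    [0, 0, 0],
    [0, 0, 0]
  ]
}}

```text
t: 4.78
ee_pos: [0.6195, 0.2086, 0.0761]
orientation: [0.0, 1.0, 0.0, 0.001]
contact_force: [-1.1, -1.0, 6.6]
gripper_width: 0.0441
grasp_force: 42.0
```

>>> {"method": "apply_moves", "body": {
  "hand": [1, 1, 1, 1, 1, 1, 1, 1, 1, 1, 1, 1, 1, 1, 1, 1],
  "travel": [
    [0, 0, -0.4],
    [0, 0, -0.55],
    [0, 0, -0.55],
    [0, 0, -0.55],
    [0, 0, -0.55],
    [0, 0, -0.4],
    [0.15, -0.3, 0],
    [0.32, -0.56, 0],
    [0.32, -0.56, 0],
    [0.32, -0.56, 0],
    [0.32, -0.56, 0],
    [0.32, -0.56, 0],
    [0.32, -0.56, 0],
    [0.32, -0.56, 0],
    [0.16, -0.29, 0],
    [0, 0, 0]
  ],
  "delta_rot": [
    [0, 0, 0],
    [0, 0, 0],
    [0, 0, 0],
    [0, 0, 0],
    [0, 0, 0],
    [0, 0, 0],
    [0, 0, 0],
    [0, 0, 0],
    [0, 0, 0],
    [0, 0, 0],
    [0, 0, 0],
    [0, 0, 0],
    [0, 0, 0],
    [0, 0, 0],
    [0, 0, 0],
    [0, 0, 0]
  ]
}}

```text
t: 6.78
ee_pos: [0.4908, -0.0178, 0.225]
orientation: [0.001, 1.0, 0.0, -0.0]
contact_force: [0.3, 0.7, -0.6]
gripper_width: 0.0439
grasp_force: 41.7
```

```bash
python3 - <<'E'
from workcell import env
import cv2,numpy as np
o=env.observe(); f=env.grab_frame("wrist"); s=env.grab_frame("side")["frame"]
print(o["ee_pos"],o["orientation"],o["grasp_force"],o["gripper_width"])
a=f["frame"]; cv2.imwrite("pics/w1.png",np.vstack([a[:300],s[100:400]]))
E
```

```text
[ 0.49080837 -0.01780687  0.22498577] [ 8.67786630e-04  9.99999593e-01  1.67519554e-04 -1.81059175e-04] 41.68205201625824 0.04388733559253589
```

View pics/w1.png

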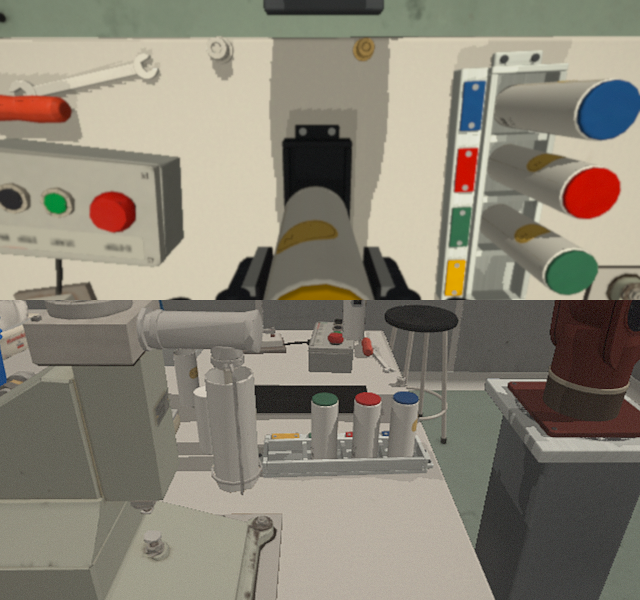

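The wrist view shows the tube held upright, on the centre line of the black rack (u≈317 for both). The side view shows green, red and blue undisturbed.

>>> {"method": "apply_moves", "body": {
  "hand": [1, 1, 1, 1, 1, 1, 1, 1, 1, 0, 0, 0, 0],
  "travel": [
    [0, 0, 0.5],
    [0, 0, 0.6],
    [0, 0, 0.6],
    [0, 0, 0.55],
    [0, 0, 0.35],
    [0, 0, 0.2],
    [0, 0, 0.1],
    [0, 0, 0.05],
    [0, 0, 0],
    [0, 0, 0],
    [0, 0, 0],
    [0, 0, 0],
    [0, 0, 0]
  ],
  "delta_rot": [
    [0, 0, 0],
    [0, 0, 0],
    [0, 0, 0],
    [0, 0, 0],
    [0, 0, 0],
    [0, 0, 0],
    [0, 0, 0],
    [0, 0, 0],
    [0, 0, 0],
    [0, 0, 0],
    [0, 0, 0],
    [0, 0, 0],
    [0, 0, 0]
  ]
}}

```text
t: 8.5
ee_pos: [0.4915, -0.0169, 0.0779]
orientation: [-0.0, 1.0, 0.0, 0.0]
contact_force: [-0.4, -0.4, 0.1]
gripper_width: 0.0855
grasp_force: 0.0
```

>>> {"method": "apply_moves", "body": {
  "hand": [0, 0, 0, 0, 0, 0, 0, 0, 0, 0, 0, 0, 0, 0, 0],
  "travel": [
    [0, 0, -0.35],
    [0, 0, -0.6],
    [0, 0, -0.7],
    [0, 0, -0.8],
    [0, 0, -0.6],
    [-0.1, 0.35, 0],
    [-0.17, 0.58, 0],
    [-0.17, 0.58, 0],
    [-0.17, 0.57, 0],
    [-0.17, 0.57, 0],
    [-0.17, 0.57, 0],
    [-0.17, 0.57, 0],
    [-0.17, 0.56, 0],
    [0, 0, 0],
    [0, 0, 0]
  ],
  "delta_rot": [
    [0, 0, 0],
    [0, 0, 0],
    [0, 0, 0],
    [0, 0, 0],
    [0, 0, 0],
    [0, 0, 0],
    [0, 0, 0],
    [0, 0, 0],
    [0, 0, 0],
    [0, 0, 0],
    [0, 0, 0],
    [0, 0, 0],
    [0, 0, 0],
    [0, 0, 0],
    [0, 0, 0]
  ]
}}

```text
t: 10.38
ee_pos: [0.5555, 0.2003, 0.2293]
orientation: [-0.0, 1.0, -0.001, -0.001]
contact_force: [0.6, -1.1, -0.4]
gripper_width: 0.0853
grasp_force: 0.0
```

```bash
cat > look.py <<'E'
from workcell import env
from h import *
import sys
from scipy.spatial.transform import Rotation as Ro
o=env.observe(); f=env.grab_frame("wrist"); print("tcp",np.round(o["ee_pos"],4))
R=Ro.from_quat(o["orientation"]).as_matrix(); H=f["hand_eye"]; K=f["mtx"]
Rc=R@H[:3,:3]; oc=R@H[:3,3]+o["ee_pos"]
def wr(u,v,z):
    d=Rc@np.array([(u-K[0,2])/K[0,0],-(v-K[1,2])/K[1,1],-1.]); return oc+d*(z-oc[2])/d[2]
hs=cv2.cvtColor(f["frame"],cv2.COLOR_BGR2HSV)
for c in HUE:
    m=sum(cv2.inRange(hs,(a,90,40),(b,255,255)) for a,b in HUE[c]).astype(np.uint8)
    for b in sorted(cv2.findContours(m,0,1)[0],key=cv2.contourArea)[::-1][:2]:
        if cv2.contourArea(b)>1200:
            (u,v),r,a=cv2.minAreaRect(b); print(c,round(u),round(v),np.round(r),"z.13",np.round(wr(u,v,.13),4))
if len(sys.argv)>1: cv2.imwrite(sys.argv[1],np.vstack([f["frame"][:300],env.grab_frame("top")["frame"][40:340]]))
E
python3 look.py pics/w2.png
```

```text
tcp [0.5555 0.2003 0.2293]
red 315 108 [58. 59.] z.13 [0.4842 0.1993 0.13  ]
yellow 29 120 [58. 58.] z.13 [ 0.4929 -0.0137  0.13  ]
green 318 200 [47. 49.] z.13 [0.555  0.2009 0.13  ]
blue 310 23 [46. 61.] z.13 [0.4287 0.1955 0.13  ]
```

View pics/w2.png

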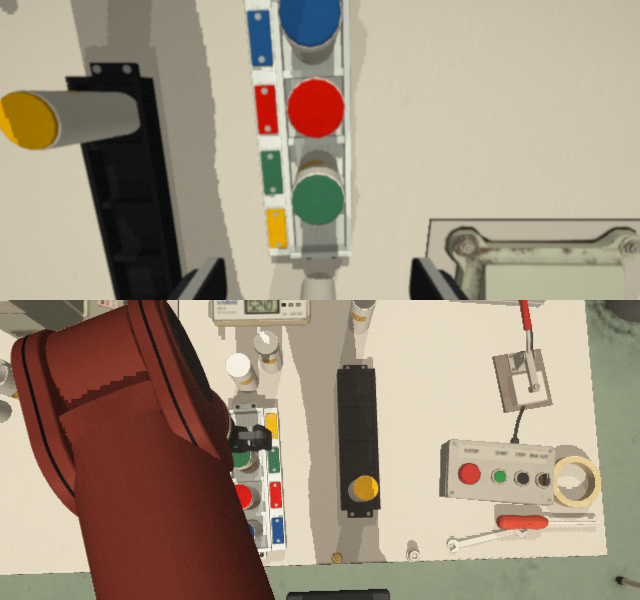

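Yellow stands in the nearest pocket of the black rack (wrist (29,120), top (365,190 in the full frame)). Green is centred under the tool.

>>> {"method": "apply_moves", "body": {
  "hand": [0, 0, 0, 0, 0, 0, 0, 1, 1, 1, 1, 1, 1, 1, 1, 1, 1, 1, 1, 1],
  "travel": [
    [0, 0, 0.5],
    [0, 0, 0.6],
    [0, 0, 0.6],
    [0, 0, 0.6],
    [0, 0, 0.5],
    [0, 0, 0.28],
    [0, 0, 0],
    [0, 0, 0],
    [0, 0, 0],
    [0, 0, 0],
    [0, 0, 0],
    [0, 0, 0],
    [0, 0, 0],
    [0, 0, -0.4],
    [0, 0, -0.55],
    [0, 0, -0.55],
    [0, 0, -0.55],
    [0, 0, -0.55],
    [0, 0, -0.4],
    [0, 0, 0]
  ],
  "delta_rot": [
    [0, 0, 0],
    [0, 0, 0],
    [0, 0, 0],
    [0, 0, 0],
    [0, 0, 0],
    [0, 0, 0],
    [0, 0, 0],
    [0, 0, 0],
    [0, 0, 0],
    [0, 0, 0],
    [0, 0, 0],
    [0, 0, 0],
    [0, 0, 0],
    [0, 0, 0],
    [0, 0, 0],
    [0, 0, 0],
    [0, 0, 0],
    [0, 0, 0],
    [0, 0, 0],
    [0, 0, 0]
  ]
}}

```text
t: 12.98
ee_pos: [0.5567, 0.2009, 0.2278]
orientation: [-0.0, 1.0, 0.001, 0.001]
contact_force: [0.7, 0.0, -1.2]
gripper_width: 0.0442
grasp_force: 40.8
```

>>> {"method": "apply_moves", "body": {
  "hand": [1, 1, 1, 1, 1, 1, 1, 1, 1, 1, 1, 1, 1, 1, 1, 1, 1, 1, 1],
  "travel": [
    [0, -0.35, 0],
    [-0.02, -0.57, 0],
    [-0.02, -0.57, 0],
    [-0.02, -0.57, 0],
    [-0.02, -0.57, 0],
    [0, -0.57, 0],
    [0, -0.57, 0],
    [0, -0.4, 0],
    [0, -0.18, 0],
    [0, 0, 0],
    [0, 0, 0.5],
    [0, 0, 0.6],
    [0, 0, 0.6],
    [0, 0, 0.55],
    [0, 0, 0.35],
    [0, 0, 0.2],
    [0, 0, 0.1],
    [0, 0, 0.07],
    [0, 0, 0]
  ],
  "delta_rot": [
    [0, 0, 0],
    [0, 0, 0],
    [0, 0, 0],
    [0, 0, 0],
    [0, 0, 0],
    [0, 0, 0],
    [0, 0, 0],
    [0, 0, 0],
    [0, 0, 0],
    [0, 0, 0],
    [0, 0, 0],
    [0, 0, 0],
    [0, 0, 0],
    [0, 0, 0],
    [0, 0, 0],
    [0, 0, 0],
    [0, 0, 0],
    [0, 0, 0],
    [0, 0, 0]
  ]
}}

```text
t: 15.35
ee_pos: [0.5602, -0.0169, 0.0781]
orientation: [-0.0, 1.0, 0.0, 0.0]
contact_force: [-0.6, -0.8, -2.3]
gripper_width: 0.0441
grasp_force: 40.8
```

>>> {"method": "apply_moves", "body": {
  "hand": [0, 0, 0, 0, 0, 0, 0, 0, 0, 0, 0, 0, 0, 0, 0, 0, 0, 0, 0],
  "travel": [
    [0, 0, 0],
    [0, 0, 0],
    [0, 0, 0],
    [0, 0, 0],
    [0, 0, -0.35],
    [0, 0, -0.6],
    [0, 0, -0.7],
    [0, 0, -0.8],
    [0, 0, -0.6],
    [0.1, 0.32, 0],
    [0.2, 0.57, 0],
    [0.2, 0.57, 0],
    [0.2, 0.57, 0],
    [0.2, 0.57, 0],
    [0.2, 0.57, 0],
    [0.2, 0.57, 0],
    [0.2, 0.57, 0],
    [0, 0, 0],
    [0, 0, 0]
  ],
  "delta_rot": [
    [0, 0, 0],
    [0, 0, 0],
    [0, 0, 0],
    [0, 0, 0],
    [0, 0, 0],
    [0, 0, 0],
    [0, 0, 0],
    [0, 0, 0],
    [0, 0, 0],
    [0, 0, 0],
    [0, 0, 0],
    [0, 0, 0],
    [0, 0, 0],
    [0, 0, 0],
    [0, 0, 0],
    [0, 0, 0],
    [0, 0, 0],
    [0, 0, 0],
    [0, 0, 0]
  ]
}}

```text
t: 17.73
ee_pos: [0.4848, 0.1982, 0.2302]
orientation: [-0.0, 1.0, -0.0, -0.0]
contact_force: [1.0, -0.3, 0.7]
gripper_width: 0.0855
grasp_force: 0.0
```

```bash
python3 look.py pics/w3.png
```

```text
tcp [0.4848 0.1982 0.2302]
red 318 198 [49. 52.] z.13 [0.4838 0.1992 0.13  ]
yellow 54 208 [49. 55.] z.13 [ 0.4923 -0.0153  0.13  ]
green 74 279 [50. 38.] z.13 [ 0.5577 -0.0145  0.13  ]
blue 313 118 [56. 54.] z.13 [0.4209 0.1955 0.13  ]
```

View pics/w3.png

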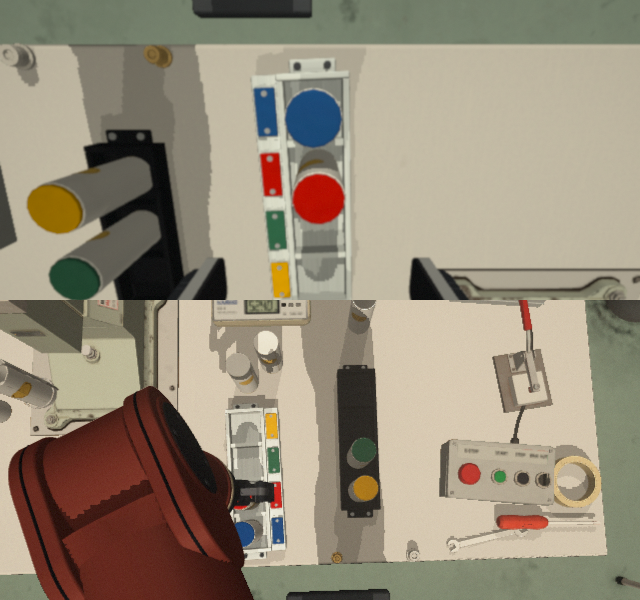

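Yellow and green stand upright in the two nearest pockets (wrist (54,208) and (74,279)). Red is centred under the tool at (318,198).

>>> {"method": "apply_moves", "body": {
  "hand": [0, 0, 0, 0, 0, 0, 0, 1, 1, 1, 1, 1, 1, 1, 1, 1, 1, 1, 1, 1],
  "travel": [
    [0, 0, 0.5],
    [0, 0, 0.6],
    [0, 0, 0.6],
    [0, 0, 0.6],
    [0, 0, 0.5],
    [0, 0, 0.28],
    [0, 0, 0],
    [0, 0, 0],
    [0, 0, 0],
    [0, 0, 0],
    [0, 0, 0],
    [0, 0, 0],
    [0, 0, 0],
    [0, 0, -0.4],
    [0, 0, -0.55],
    [0, 0, -0.55],
    [0, 0, -0.55],
    [0, 0, -0.55],
    [0, 0, -0.4],
    [0, 0, 0]
  ],
  "delta_rot": [
    [0, 0, 0],
    [0, 0, 0],
    [0, 0, 0],
    [0, 0, 0],
    [0, 0, 0],
    [0, 0, 0],
    [0, 0, 0],
    [0, 0, 0],
    [0, 0, 0],
    [0, 0, 0],
    [0, 0, 0],
    [0, 0, 0],
    [0, 0, 0],
    [0, 0, 0],
    [0, 0, 0],
    [0, 0, 0],
    [0, 0, 0],
    [0, 0, 0],
    [0, 0, 0],
    [0, 0, 0]
  ]
}}

```text
t: 20.32
ee_pos: [0.4857, 0.199, 0.2278]
orientation: [-0.0, 1.0, 0.001, 0.001]
contact_force: [0.5, 0.6, -1.5]
gripper_width: 0.0439
grasp_force: 40.9
```

>>> {"method": "apply_moves", "body": {
  "hand": [1, 1, 1, 1, 1, 1, 1, 1, 1, 1, 1, 1, 1, 1, 1, 1, 1, 1, 1, 1],
  "travel": [
    [-0.2, -0.3, 0],
    [-0.34, -0.51, 0],
    [-0.34, -0.51, 0],
    [-0.34, -0.51, 0],
    [-0.34, -0.51, 0],
    [-0.34, -0.51, 0],
    [-0.34, -0.51, 0],
    [-0.34, -0.51, 0],
    [-0.2, -0.3, 0],
    [-0.09, -0.14, 0],
    [0, 0, 0],
    [0, 0, 0.5],
    [0, 0, 0.6],
    [0, 0, 0.6],
    [0, 0, 0.55],
    [0, 0, 0.35],
    [0, 0, 0.2],
    [0, 0, 0.1],
    [0, 0, 0.07],
    [0, 0, 0]
  ],
  "delta_rot": [
    [0, 0, 0],
    [0, 0, 0],
    [0, 0, 0],
    [0, 0, 0],
    [0, 0, 0],
    [0, 0, 0],
    [0, 0, 0],
    [0, 0, 0],
    [0, 0, 0],
    [0, 0, 0],
    [0, 0, 0],
    [0, 0, 0],
    [0, 0, 0],
    [0, 0, 0],
    [0, 0, 0],
    [0, 0, 0],
    [0, 0, 0],
    [0, 0, 0],
    [0, 0, 0],
    [0, 0, 0]
  ]
}}

```text
t: 22.82
ee_pos: [0.6287, -0.0169, 0.0782]
orientation: [-0.0, 1.0, 0.0, 0.0]
contact_force: [-0.8, 0.7, -0.7]
gripper_width: 0.0441
grasp_force: 40.9
```

>>> {"method": "apply_moves", "body": {
  "hand": [0, 0, 0, 0, 0, 0, 0, 0, 0, 0, 0, 0, 0, 0, 0, 0, 0, 0, 0, 0],
  "travel": [
    [0, 0, 0],
    [0, 0, 0],
    [0, 0, 0],
    [0, 0, 0],
    [0, 0, -0.35],
    [0, 0, -0.6],
    [0, 0, -0.7],
    [0, 0, -0.8],
    [0, 0, -0.6],
    [0.42, 0.42, 0],
    [0.42, 0.42, 0],
    [0.42, 0.42, 0],
    [0.42, 0.42, 0],
    [0.42, 0.43, 0],
    [0.41, 0.43, 0],
    [0.41, 0.43, 0],
    [0.41, 0.43, 0],
    [0.41, 0.42, 0],
    [0.41, 0.42, 0],
    [0, 0, 0]
  ],
  "delta_rot": [
    [0, 0, 0],
    [0, 0, 0],
    [0, 0, 0],
    [0, 0, 0],
    [0, 0, 0],
    [0, 0, 0],
    [0, 0, 0],
    [0, 0, 0],
    [0, 0, 0],
    [0, 0, 0],
    [0, 0, 0],
    [0, 0, 0],
    [0, 0, 0],
    [0, 0, 0],
    [0, 0, 0],
    [0, 0, 0],
    [0, 0, 0],
    [0, 0, 0],
    [0, 0, 0],
    [0, 0, 0]
  ]
}}

```text
t: 25.32
ee_pos: [0.4199, 0.1966, 0.2317]
orientation: [-0.002, 1.0, 0.001, 0.001]
contact_force: [-0.2, 0.1, 0.7]
gripper_width: 0.0853
grasp_force: 0.0
```

```bash
python3 look.py pics/w4.png
```

```text
tcp [0.4199 0.1966 0.2317]
yellow 75 276 [51. 42.] z.13 [ 0.4916 -0.0154  0.13  ]
blue 315 200 [49. 49.] z.13 [0.4204 0.1955 0.13  ]
```

View pics/w4.png

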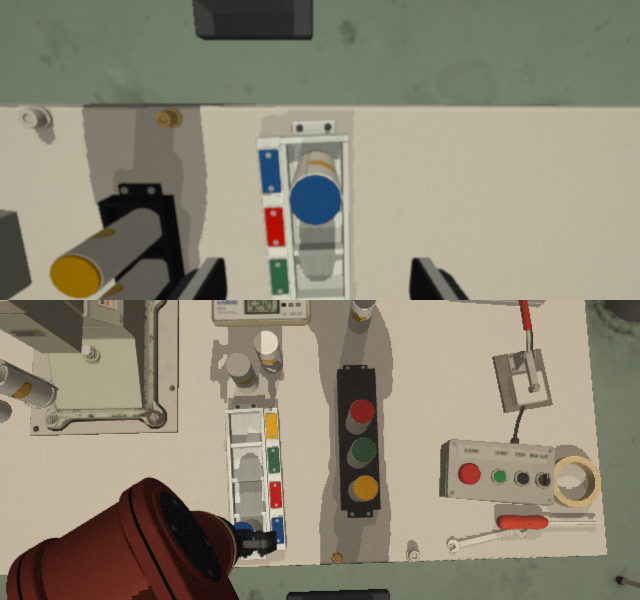

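Red stands in the third pocket (top view, crop (362,411)) with green and yellow behind it. Blue is centred under the tool at (315,200).

>>> {"method": "apply_moves", "body": {
  "hand": [0, 0, 0, 0, 0, 0, 0, 1, 1, 1, 1, 1, 1, 1, 1, 1, 1, 1, 1, 1],
  "travel": [
    [0, 0, 0.5],
    [0, 0, 0.6],
    [0, 0, 0.6],
    [0, 0, 0.6],
    [0, 0, 0.5],
    [0, 0, 0.28],
    [0, 0, 0],
    [0, 0, 0],
    [0, 0, 0],
    [0, 0, 0],
    [0, 0, 0],
    [0, 0, 0],
    [0, 0, 0],
    [0, 0, -0.4],
    [0, 0, -0.55],
    [0, 0, -0.55],
    [0, 0, -0.55],
    [0, 0, -0.55],
    [0, 0, -0.4],
    [0, 0, 0]
  ],
  "delta_rot": [
    [0, 0, 0],
    [0, 0, 0],
    [0, 0, 0],
    [0, 0, 0],
    [0, 0, 0],
    [0, 0, 0],
    [0, 0, 0],
    [0, 0, 0],
    [0, 0, 0],
    [0, 0, 0],
    [0, 0, 0],
    [0, 0, 0],
    [0, 0, 0],
    [0, 0, 0],
    [0, 0, 0],
    [0, 0, 0],
    [0, 0, 0],
    [0, 0, 0],
    [0, 0, 0],
    [0, 0, 0]
  ]
}}

```text
t: 27.92
ee_pos: [0.4216, 0.1955, 0.2277]
orientation: [-0.0, 1.0, 0.001, 0.001]
contact_force: [0.8, 0.2, -2.4]
gripper_width: 0.0443
grasp_force: 40.8
```

>>> {"method": "apply_moves", "body": {
  "hand": [1, 1, 1, 1, 1, 1, 1, 1, 1, 1, 1, 1, 1, 1, 1],
  "travel": [
    [-0.25, -0.2, 0],
    [-0.5, -0.38, 0],
    [-0.5, -0.38, 0],
    [-0.5, -0.38, 0],
    [-0.5, -0.38, 0],
    [-0.5, -0.38, 0],
    [-0.5, -0.38, 0],
    [-0.5, -0.38, 0],
    [-0.5, -0.38, 0],
    [-0.5, -0.38, 0],
    [-0.4, -0.32, 0],
    [-0.2, -0.2, 0],
    [-0.14, -0.11, 0],
    [0, 0, 0],
    [0, 0, 0]
  ],
  "delta_rot": [
    [0, 0, 0],
    [0, 0, 0],
    [0, 0, 0],
    [0, 0, 0],
    [0, 0, 0],
    [0, 0, 0],
    [0, 0, 0],
    [0, 0, 0],
    [0, 0, 0],
    [0, 0, 0],
    [0, 0, 0],
    [0, 0, 0],
    [0, 0, 0],
    [0, 0, 0],
    [0, 0, 0]
  ]
}}

```text
t: 29.8
ee_pos: [0.6952, -0.0167, 0.2264]
orientation: [-0.0, 1.0, 0.0, -0.0]
contact_force: [-0.7, -0.1, -1.1]
gripper_width: 0.0439
grasp_force: 40.8
```

Pose as planned, so I'll lower it, release and rise well clear.

>>> {"method": "apply_moves", "body": {
  "hand": [1, 1, 1, 1, 1, 1, 1, 1, 1, 0, 0, 0, 0, 0, 0, 0, 0, 0, 0, 0],
  "travel": [
    [0, 0, 0.5],
    [0, 0, 0.6],
    [0, 0, 0.6],
    [0, 0, 0.55],
    [0, 0, 0.35],
    [0, 0, 0.2],
    [0, 0, 0.1],
    [0, 0, 0.07],
    [0, 0, 0],
    [0, 0, 0],
    [0, 0, 0],
    [0, 0, 0],
    [0, 0, 0],
    [0, 0, -0.35],
    [0, 0, -0.6],
    [0, 0, -0.7],
    [0, 0, -0.8],
    [0, 0, -0.8],
    [0, 0, -0.5],
    [0, 0, 0]
  ],
  "delta_rot": [
    [0, 0, 0],
    [0, 0, 0],
    [0, 0, 0],
    [0, 0, 0],
    [0, 0, 0],
    [0, 0, 0],
    [0, 0, 0],
    [0, 0, 0],
    [0, 0, 0],
    [0, 0, 0],
    [0, 0, 0],
    [0, 0, 0],
    [0, 0, 0],
    [0, 0, 0],
    [0, 0, 0],
    [0, 0, 0],
    [0, 0, 0],
    [0, 0, 0],
    [0, 0, 0],
    [0, 0, 0]
  ]
}}

```text
t: 32.3
ee_pos: [0.6965, -0.0177, 0.2692]
orientation: [0.0, 1.0, 0.0, 0.003]
contact_force: [0.4, 0.7, -0.4]
gripper_width: 0.0852
grasp_force: 0.0
```

```bash
python3 look.py; python3 - <<'E'
from workcell import env
import cv2,numpy as np
w=env.grab_frame("wrist")["frame"]; s=env.grab_frame("side")["frame"]
cv2.imwrite("pics/end.png",np.vstack([w[:320],s[100:380]]))
E
```

```text
tcp [ 0.6965 -0.0177  0.2692]
red 318 109 [52. 50.] z.13 [ 0.628  -0.0162  0.13  ]
green 318 24 [47. 52.] z.13 [ 0.5632 -0.0165  0.13  ]
blue 318 184 [42. 45.] z.13 [ 0.6948 -0.017   0.13  ]
```

View pics/end.png

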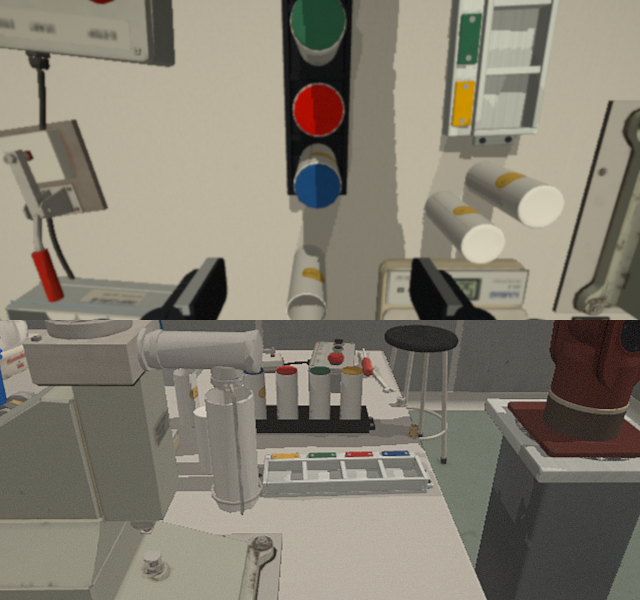

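All four tubes stand upright in the black rack: blue (318,184), red (318,109) and green (318,24) in the wrist view, and yellow nearest in the side view (351,370). The line rack is empty and the arm is clear.

```bash
python3 -c "
from workcell import env
print(env.finish_job())"
```

```text
the job is handed in; nothing more can be done
None
```

The four tubes are in the black test rack in reverse order (near to far: yellow, green, red, blue), upright in the last pictures with the gripper clear, and the job was handed in at about 32 s on the robot's clock; no verdict was returned.

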